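# Open the descaler bottle's push-and-turn cap

## Task

The descaler bottle stands in its travel holder with a steel guard straddling its safety cap. Lift the guard off and hang it over the bar of the little rail, one leg on each side of the bar, and let go of it; then press the push-and-turn cap down, keep it down while twisting it anticlockwise until it is free, and lift it straight up. Finish while still holding the cap, still and level, about 10 cm above where it sat over the bottle; leave the bottle seated in its holder and do not disturb the cup and the two tins.

Things in the scene. Friction and masses are not known exactly. Their poses are not given: they have to be found in the camera images.
- holder: Grey plastic travel holder fixed to the worktop: open square box 90x90x45 mm, wall and floor 5 mm, a low screw ear (4 mm high) on its +x and -x side, out to 66 mm. Origin: centre of the underside, z up.
- bottle: White square bottle, loose in the holder with 2 mm play all round, 76x76 mm, about 0.6 kg: the holder keeps it from turning but it can be pulled out upwards. Origin: centre of its underside (5 mm above the worktop), z up. Flat shoulder at z = 95 mm, then a round neck with three tabs (radius 22 mm) up to z = 126 mm, and in it a sprung seal that pushes the cap up.
- cap: Grey round push-and-turn cap with grip ribs, diameter 52 mm, 30 mm high, 0.04 kg, held by three inner lugs under the neck's tabs. Origin: centre of its underside; z up along its axis. Locked, its x axis is parallel to the bottle's x.
- cap_seat (a point): Point on the bottle's axis, 107 mm above its origin, where the locked cap's origin sits. To open: push the cap down 3 to 7 mm (4 N at once, then 1 N per mm; hard stop at 7), keep it down and turn it anticlockwise from above (+yaw) 44 to 66 degrees (hard stop at 66; the bottle's play takes about 3 more), then lift. Not pushed, or turned the other way, it is blocked within 8 degrees.
- guard: Cap guard, an inverted U of bent steel strip 26 mm wide (along its x), about 0.08 kg, loose, standing astride the cap on the bottle's shoulder. Origin: midway between the feet at foot level; z up, legs at +y and -y. Outer span 68 mm in y, inner gap 62 mm, legs 3 mm thick; top strip from z = 50 to 53 mm; above it a black grip fin, 12 mm (x) by 36 mm (y), z = 53 to 81 mm: pinch it across its 12 mm.
- rail: Low steel rail fixed to the worktop: a round horizontal bar on two posts, bar 12 mm thick and 160 mm long along the body's y. Origin: on the worktop below the middle of the bar.
- rail_mid (a point): Middle of the rail's bar, on the bar's centre line, 130 mm above the worktop; its y axis runs along the bar. The guard hangs with its x axis along the bar and its top strip resting on it.
- espresso_cup: White espresso cup, 52x83x60 mm, bystander. Origin: centre of its underside.
- tomato_tin: Low food tin, diameter 75 mm, 58 mm high, bystander. Origin: centre of its underside.
- cream_tin: Small round cream tin, diameter 62 mm, 35 mm high, bystander. Origin: centre of its underside.
There are look-alikes about, which are no part of the job. Leave any blue or turquoise look-alike of the cap alone.

How it is judged:
By the outcome, as a careful person would: the job done as asked, in the order asked, and still so for the second after the job is handed in, while the arm keeps its last pose, push and grip.
It also fails if it takes over 58 s, if anything falls off the work surface, if the arm or the gripper's body presses on something with over 40 N, if the wrist force passes 120 N, or if a joint passes its speed limit or range.

## Robot

A 7-joint arm with a two-finger parallel gripper is mounted at the origin on a cart in front of the work surface, level with it; the furniture and walls round the work are solid. World frame = base frame: x ahead of the robot, y to its left, z up, the work surface at z = 0. Lengths are in m, angles in rad, forces in N, time in s.
With the tool pointing down it reaches from about 0.35 to 0.9 m from the base axis. Payload 8.1 kg.
Tool frame: the origin (TCP) lies at the very end of the fingers, on their centre line; the grasp point (between the pads) lies 19 mm behind it; z points along the fingers, y is the line along which they close (so a half turn about z gives the same grasp; the last joint's range is limited). The gripper opens to 92 mm and grips with 3 to 60 N. Pads are 19 mm wide; open, the fingers measure 130 mm over their backs; the gripper's body (75 mm by 190 mm) begins 47 mm behind the grasp point.
Start: joints at [-1.437, 0.434, 0.025, 1.573, -0.012, 1.134, -0.075], TCP at [0.147, 0.608, 0.227] pointing down, gripper open.
Joint ranges: [-2.62, 2.62], [-0.44, 2.09], [-1.27, 1.32], [0.08, 2.57], [-1.32, 4.46], [0.12, 2], [-2.74, 2.74]. Speed limits (rad/s): [2.22, 2.22, 3.01, 3.01, 3.14, 3.14, 3.14].

## Interface

Orientations are given as a rotation vector (axis times angle).
In Python, from cell import arm gives the robot as it stands.
- The arm moves only by the shell command python3 -m pendant 'ROWS' [FORCE]. ROWS is a JSON object of lists of equal length, an entry for each row: "slide": the shift along the tool's x, y, z in units of 0.3 m (1.0 is 0.3 m), a list of three; "dr": the turn, a rotation vector about the tool's x, y, z in units of 0.12 rad (1.0 is 0.12 rad), a list of three; "claw": the opening, from 0 (shut) to 1 (fully open). In form: {"slide": [[tx, ty, tz], ...], "dr": [[ax, ay, az], ...], "claw": [claw, ...]}. A call has 1 to 10 rows; each row shifts and turns the commanded pose from where the row before left it, along the tool's axes as they then stand; what a row does not reach is not made up. A row lasts 1/10 s, in which the tool goes at most 50 mm and 8.59 degrees, less where a joint would pass 70% of its speed; a pose out of reach is approached as far as the arm can. A call with a number of a shift or a turn outside -1 to 1 is refused whole. A call with a gripper value outside its range is refused whole. The fingers move at their own pace and stop on an object; FORCE is the grip in N (left out, the last holds). Time passes only in rows, so rows that do not move let the fingers close. It gives the time, the measured TCP pose, the force, the opening and the grip force at its end, in the units of the state.
- arm.observe(): the state, without advancing time (a new reading comes with each control period).
- arm.get_image(name): name is "side" or "top"; returns the picture (480x640x3 uint8, red, green, blue); there is no depth.
- arm.calibration(name): a dict with "K" (3x3 intrinsics, pixels), "dist" ([k1, k2, p1, p2, k3] as OpenCV has them; the pictures are not rectified), "xyz" and "orientation" of the camera in the world. Camera axes: x right, y up, looking along -z (the intrinsics and any distortion apply to the point x, -y, -z); pixel columns grow to the right and rows downward; lengths in m; the calibration is good to about 2 mm. A picture is of the moment at which its call begins. calibration takes no time and is no camera call.
- arm.sign_off(): hands the job in; it is judged then, once.
The state is a dict: "clock": time; "joints": joint angles; "dq": joint speeds; "joint_efforts": joint torques, N m; "position": TCP position; "ee_rot": TCP orientation; "force": force on the tool from outside, world axes, zero at the start; "ft_torque": the same for the moment, N m; "width": opening from 0.0 (shut) to 1.0 (fully open); "gripper_force": force on a finger pad.
Only numpy, scipy, OpenCV 4.12 (cv2) and the standard library are available. Lean on these libraries where they do the work, as an engineer would, in place of code of your own. Each camera call takes 0.05 s, during which the arm holds its last target. There are 200 camera calls.

## Working session

There is one attempt and no reset: what is moved stays moved. The work goes in short steps, Python scripts to look and compute and a shell command to move; the robot and the scene stay as the last step left them, time stands still between calls to the robot, and variables do not carry over. Pictures are saved under pics/ and viewed, at most 10 in all, crops included, and the job is handed in when it is done.

```bash
mkdir -p pics; ls
python3 - <<'E'
from cell import arm
import cv2,numpy as np
for n in("side","top"):
    cv2.imwrite(f"pics/{n}0.png",arm.get_image(n)[:,:,::-1]); print(arm.calibration(n))
print(arm.observe())
E
```

```text
pics
{'K': array([[577.80208645,   0.        , 322.56618431],
       [  0.        , 577.80208645, 242.20090906],
       [  0.        ,   0.        ,   1.        ]]), 'dist': array([-0.01256028,  0.        ,  0.        ,  0.        ,  0.        ]), 'xyz': array([ 0.13560633, -0.84366654,  0.73648481]), 'orientation': array([ 0.96064127, -0.20723179, -0.41478138])}
{'K': array([[599.84509574,   0.        , 320.66838538],
       [  0.        , 599.84509574, 229.37729921],
       [  0.        ,   0.        ,   1.        ]]), 'dist': array([-0.08829399,  0.        ,  0.        ,  0.        ,  0.        ]), 'xyz': array([-0.30530486, -0.30344468,  1.25253369]), 'orientation': array([ 0.57591239, -0.41174789, -1.13998204])}
{'clock': 0.1, 'joints': array([-1.43661733,  0.43513855,  0.02500998,  1.57400952, -0.01159324,
        1.13398624, -0.07511434]), 'dq': array([-0.00015499, -0.00088187, -0.00117409, -0.00270529, -0.00041394,
       -0.00010597, -0.00027558]), 'joint_efforts': array([ 2.58606815e-03, -6.69121313e+01,  9.87775996e-01, -3.15143931e+01,
       -6.05411176e-02,  3.74457194e-02,  7.93386289e-05]), 'position': array([0.14657546, 0.60710136, 0.22603171]), 'ee_rot': array([-3.71238988e-01, -3.11956356e+00,  2.19387247e-03]), 'force': array([0.32577244, 0.52131286, 0.11010615]), 'ft_torque': array([ 0.04056891, -0.05419243, -0.01153021]), 'gripper_force': 0.0, 'width': 0.9996206356088482}
```

View pics/side0.png

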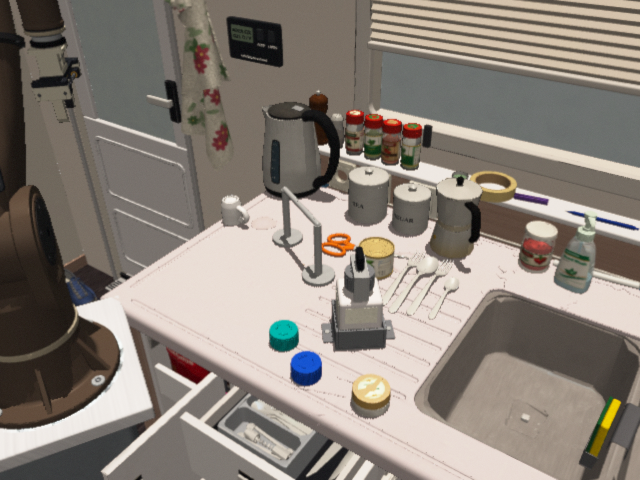

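View pics/top0.png

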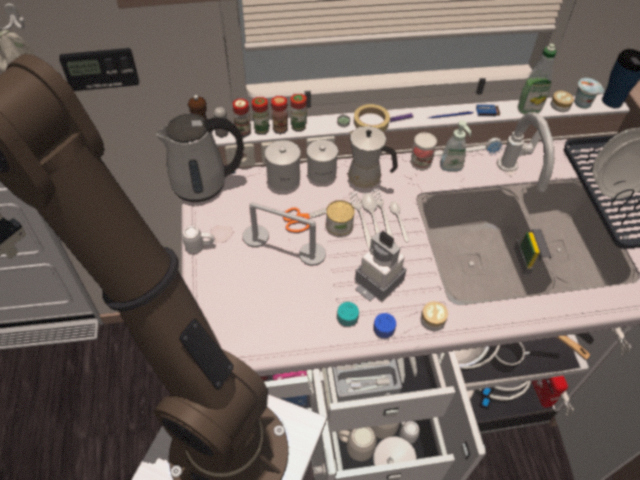

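The side view shows the guarded bottle at (360,310) and the rail from (285,190) to (318,235). The tins are at (376,258) and (371,392), and the cup is at (235,210). In the top view the bottle is at (382,262) and the bar runs from (252,207) to (313,218). I'll zoom in for corner positions.

```bash
cat > h.py <<'E'
import numpy as np,cv2
from scipy.spatial.transform import Rotation as R
from scipy.optimize import least_squares
from cell import arm
def cam(n):
    c=arm.calibration(n); Rw=R.from_rotvec(c["orientation"]).as_matrix()@np.diag([1,-1,-1]); return c["K"],c["dist"],Rw,np.array(c["xyz"])
def proj(n,P):
    K,d,Rw,t=cam(n); P=np.atleast_2d(P).astype(float)
    return cv2.projectPoints(P,cv2.Rodrigues(Rw.T)[0],-Rw.T@t,K,d)[0].reshape(-1,2)
def onz(n,uv,z):
    K,d,Rw,t=cam(n); uv=np.atleast_2d(uv).astype(float)
    r=np.c_[cv2.undistortPoints(uv[:,None],K,d)[:,0],np.ones(len(uv))]@Rw.T
    return t+r*((z-t[2])/r[:,2])[:,None]
def crop(n,x,y,w,h,s,f,img=None):
    im=arm.get_image(n)[:,:,::-1] if img is None else img
    cv2.imwrite(f,cv2.resize(im[y:y+h,x:x+w],None,fx=s,fy=s,interpolation=cv2.INTER_CUBIC))
E
python3 - <<'E'
from h import *
a=cv2.imread("pics/side0.png");b=cv2.imread("pics/top0.png")
c=np.hstack([a[175:375,260:410],b[165:365,235:415][:, :]])
A=cv2.resize(a[180:355,265:405],None,fx=3.2,fy=3.2,interpolation=2)
cv2.imwrite("pics/s1.png",A)
crop("top",235,195,185,110,4.3,"pics/t1.png",b)
print(onz("side",[[358,345],[288,238],[318,276],[285,190],[318,228]],0), onz("side",[[285,190],[318,228]],.13),onz("top",[[252,207],[313,218]],.13),onz("top",[[255,237],[312,253]],0))
print(onz("side",[[231,222],[376,272],[371,405]],0))
E
```

```text
[[ 5.11551136e-01 -1.85653375e-01  0.00000000e+00]
 [ 5.32698083e-01  1.90866909e-01  0.00000000e+00]
 [ 5.33608259e-01  3.05460957e-02  1.11022302e-16]
 [ 6.13349321e-01  4.04163368e-01  0.00000000e+00]
 [ 6.12500540e-01  1.98554380e-01  0.00000000e+00]] [[0.52902092 0.18390372 0.13      ]
 [0.52832196 0.01458763 0.13      ]] [[0.52595138 0.18776711 0.13      ]
 [0.55079265 0.03626854 0.13      ]] [[0.53176128 0.19229101 0.        ]
 [0.54077286 0.03400898 0.        ]]
[[ 0.43664782  0.31605019  0.        ]
 [ 0.64905294 -0.01120628  0.        ]
 [ 0.46549271 -0.31451307  0.        ]]
```

View pics/s1.png

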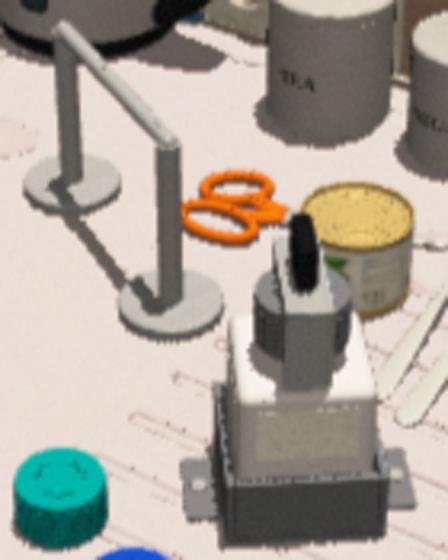

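View pics/t1.png

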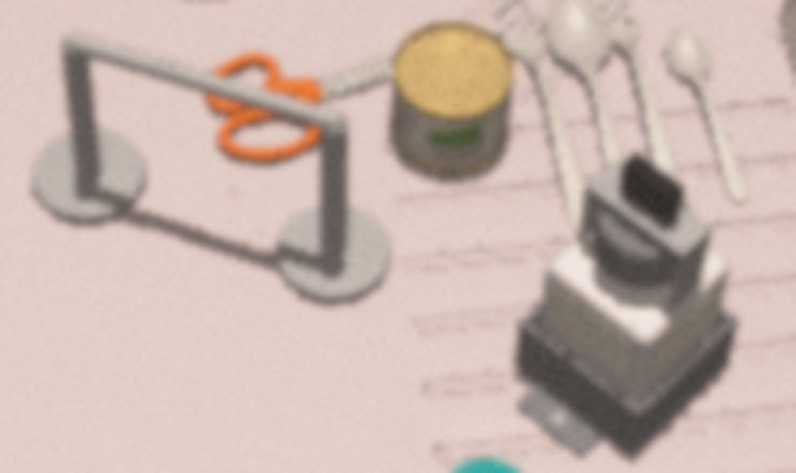

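The side crop shows the rim front corners near (232,468) and (387,470), the shoulder front corners near (235,397) and (373,393), and the ears left and right. The top crop shows the rim corners at (520,322), (637,408) and (735,322), and the fin top around (652,187). Next I'll fit the models jointly.

```bash
cat > fit.py <<'E'
from h import *
S=lambda u,v:(265+u/3.2,180+v/3.2); T=lambda u,v:(235+u/4.3,195+v/4.3)
# work out corner labels by approximate world positions first
obs=[("side",S(232,470),.045,.045),("side",S(387,472),.045,.045),("side",S(232,541),.045,0),("side",S(385,536),.045,0),
("top",T(520,322),.045,.045),("top",T(637,408),.045,.045),("top",T(735,322),.045,.045),("top",T(632,456),.045,0),
("side",S(235,397),.038,.1),("side",S(373,394),.038,.1),("top",T(552,268),.038,.1),("top",T(645,335),.038,.1),("top",T(725,270),.038,.1)]
for n,uv,h,z in obs: print(n,h,z,onz(n,uv,z)[0].round(3))
def corners(p,h,z):
    c,s=np.cos(p[2]),np.sin(p[2]); q=np.array([[1,1],[1,-1],[-1,1],[-1,-1]])*h
    return np.c_[q@np.array([[c,s],[-s,c]])+p[:2],np.full(4,z)]
def res(p):
    out=[]
    for n,uv,h,z in obs:
        d=proj(n,corners(p,h,z))-uv; out+=list(d[np.argmin((d**2).sum(1))])
    return np.array(out)
best=min((least_squares(res,[.55,-.15,y],loss="soft_l1") for y in np.radians([-70,-50,-30,-10,10])),key=lambda r:r.cost)
print("holder",best.x,np.degrees(best.x[2]),best.cost); print(res(best.x).reshape(-1,2).round(1))
# rail: outer ends of the bar + post feet
ro=[("side",S(60,28),80,130),("side",S(171,144),-80,130),("top",T(72,43),80,130),("top",T(338,122),-80,130)]
def rr(p):
    return np.concatenate([proj(n,[p[0]-np.sin(p[2])*y/1e3,p[1]+np.cos(p[2])*y/1e3,z/1e3])[0]-uv for n,uv,y,z in ro])
r=least_squares(rr,[.53,.1,0]); print("rail",r.x,np.degrees(r.x[2]),rr(r.x).reshape(-1,2).round(1))
# fin: top face corners seen from above (z = .1+.081)
print("fin",onz("top",[T(638,155),T(682,190),T(668,215),T(622,180)],.181),"side fin top ctr",onz("side",S(303,222),.181))
E
python3 fit.py
```

```text
side 0.045 0.045 [ 0.478 -0.171  0.045]
side 0.045 0.045 [ 0.553 -0.209  0.045]
side 0.045 0 [ 0.474 -0.179  0.   ]
side 0.045 0 [ 0.552 -0.213 -0.   ]
top 0.045 0.045 [ 0.504 -0.096  0.045]
top 0.045 0.045 [ 0.474 -0.176  0.045]
top 0.045 0.045 [ 0.55  -0.21   0.045]
top 0.045 0 [ 0.471 -0.179  0.   ]
side 0.038 0.1 [ 0.477 -0.174  0.1  ]
side 0.038 0.1 [ 0.544 -0.204  0.1  ]
top 0.038 0.1 [ 0.508 -0.11   0.1  ]
top 0.038 0.1 [ 0.485 -0.171  0.1  ]
top 0.038 0.1 [ 0.543 -0.199  0.1  ]Traceback (most recent call last):
  File "fit.py", line 16, in <module>
    best=min((least_squares(res,[.55,-.15,y],loss="soft_l1") for y in np.radians([-70,-50,-30,-10,10])),key=lambda r:r.cost)
  File "fit.py", line 16, in <genexpr>
    best=min((least_squares(res,[.55,-.15,y],loss="soft_l1") for y in np.radians([-70,-50,-30,-10,10])),key=lambda r:r.cost)
              ~~~~~~~~~~~~~^^^^^^^^^^^^^^^^^^^^^^^^^^^^^^^^^
    return func(*args, **kwargs)
    result = trf(vector_fun.fun, vector_fun.jac, x0, f0, J0, lb, ub, ftol, xtol,
                 gtol, max_nfev, x_scale, loss_function, tr_solver,
     
[... 330 characters left out ...]
ed(xp_copy(self.x))
             ~~~~~~~~~~~~~~~~^^^^^^^^^^^^^^^^^
    return np.atleast_1d(self.fun(x))
                         ~~~~~~~~^^^
    return self.f(x, *self.args, **self.kwargs)
           ~~~~~~^^^^^^^^^^^^^^^^^^^^^^^^^^^^^^
  File "fit.py", line 14, in res
    d=proj(n,corners(p,h,z))-uv; out+=list(d[np.argmin((d**2).sum(1))])
      ~~~~^^^^^^^^^^^^^^^^^^
  File "h.py", line 8, in proj
    K,d,Rw,t=cam(n); P=np.atleast_2d(P).astype(float)
             ~~~^^^
  File "h.py", line 6, in cam
    c=arm.calibration(n); Rw=R.from_rotvec(c["orientation"]).as_matrix()@np.diag([1,-1,-1]); return c["K"],c["dist"],Rw,np.array(c["xyz"])
ValueError: time passes only in moves, steps and waits
```

```bash
sed -i 's/^def cam/import functools\n@functools.cache\ndef cam/' h.py; sed -i 's/^for n,uv,h,z in obs: print.*//; s/\[.55,-.15,y\]/[.53,-.153,y]/; s/\[-70,-50,-30,-10,10\]/[-35,-25]/' fit.py; python3 fit.py
```

```text
holder [ 0.52861134 -0.15298417 -0.39309923] -22.522926681740174 17.037299988403948
[[-2.3  3.8]
 [ 0.7  0.9]
 [-2.3  0.3]
 [ 0.  -0.5]
 [-0.8 -0.4]
 [-0.1  1.6]
 [ 1.  -0.5]
 [-0.7  0.4]
 [ 0.6 -0.5]
 [ 2.1 -1.4]
 [-2.7 -1. ]
 [ 0.1  2.2]
 [ 2.2 -1.6]]
rail [0.53233525 0.10877021 0.03808804] 2.182283885924322 [[ 0.5  0.3]
 [-0.3 -1.4]
 [ 0.5  0.9]
 [-0.2  0.1]]
fin [[ 0.5375922  -0.1417813   0.181     ]
 [ 0.52417159 -0.17043852  0.181     ]
 [ 0.50569744 -0.1685702   0.181     ]
 [ 0.51842777 -0.13914085  0.181     ]] side fin top ctr [[ 0.52978032 -0.14896501  0.181     ]]
```

Both views agree. The bottle axis is at about (0.528,-0.153) with yaw about -23°, and the bar's middle is at about (0.532,0.109) with yaw 2.2°. Sizes and heights are consistent. Next: a helper for tool-frame deltas, then the first move.

```bash
cat > go.py <<'E'
import sys; from h import *
# go.py x y z yawdeg : remaining slide (tool units) and turn (units) to put TCP there, pointing down, tool y at yaw (mod 180)
x,y,z,w=map(float,sys.argv[1:5]); o=arm.observe(); M=R.from_rotvec(o["ee_rot"])
ty=M.as_matrix()[:,1]; now=np.degrees(np.arctan2(ty[1],ty[0])); 
if len(sys.argv)<6: w=now+(w-now+90)%180-90
else: w=now+((w-now+180)%360-180)
c,s=np.cos(np.radians(w)),np.sin(np.radians(w)); D=np.c_[[-s,c,0],[c,s,0],[0,0,-1]]
print("t",o["clock"],"pos",o["position"].round(4),"yaw",round(now,1),"->",round(w,1),"q",o["joints"].round(2),"F",o["force"].round(1))
d=np.array([x,y,z])-o["position"]
t=M.as_matrix()
if abs(t[0,0]*0+1)<0: pass
if np.linalg.det(D)<0: D[:,0]*=-1
print("slide now-frame",(M.inv().apply(d)/.3).round(4),"slide after turn",(D.T@d/.3).round(4),"turn",((M.inv()*R.from_matrix(D)).as_rotvec()/.12).round(3))
E
python3 -m pendant '{"slide":[[0,0,-0.11],[0,0,-0.11],[0,0,-0.11]],"dr":[[0,0,0],[0,0,0],[0,0,0]],"claw":[0.6,0.6,0.6]}' 30; python3 go.py 0.527 -0.152 0.32 -23.5
```

```text
clock: 0.4
position: [0.1466, 0.6071, 0.3264]
ee_rot: [-0.371, -3.12, 0.002]
force: [0.0, 1.1, -0.6]
width: 0.79
gripper_force: 0.0
t 0.4 pos [0.1466 0.6071 0.3264] yaw 76.4 -> 156.5 q [-1.44  0.38  0.03  1.42 -0.01  1.35 -0.07] F [ 0.   1.1 -0.6]
slide now-frame [-1.8264 -2.1621  0.0244] slide after turn [ 1.8148 -2.1719  0.0212] turn [-1.0000e-02 -7.0000e-03 -1.1646e+01]
```

```bash
python3 -m pendant '{"slide":[[-0.1,-0.12,0],[-0.1,-0.12,0],[-0.1,-0.12,0],[-0.1,-0.12,0],[-0.1,-0.12,0],[-0.1,-0.12,0],[-0.1,-0.12,0],[-0.1,-0.12,0],[-0.1,-0.12,0],[-0.1,-0.12,0]],"dr":[[0,0,0],[0,0,0],[0,0,0],[0,0,0],[0,0,0],[0,0,0],[0,0,0],[0,0,0],[0,0,0],[0,0,0]],"claw":[0.6,0.6,0.6,0.6,0.6,0.6,0.6,0.6,0.6,0.6]}'; python3 -m pendant '{"slide":[[-0.1,-0.12,0],[-0.1,-0.12,0],[-0.1,-0.12,0],[-0.1,-0.12,0],[-0.1,-0.12,0],[-0.1,-0.12,0],[-0.1,-0.12,0],[-0.1,-0.12,0],[0,0,0],[0,0,0]],"dr":[[0,0,0],[0,0,0],[0,0,0],[0,0,0],[0,0,0],[0,0,0],[0,0,0],[0,0,0],[0,0,1],[0,0,1]],"claw":[0.6,0.6,0.6,0.6,0.6,0.6,0.6,0.6,0.6,0.6]}';python3 go.py 0.527 -0.152 0.25 -23.5 s
```

```text
clock: 1.4
position: [0.354, 0.1852, 0.3257]
ee_rot: [-0.371, -3.119, -0.0]
force: [0.2, 0.6, 0.4]
width: 0.6
gripper_force: 0.0
clock: 2.4
position: [0.5192, -0.1513, 0.3251]
ee_rot: [-0.755, -3.048, 0.002]
force: [0.1, 1.1, -0.1]
width: 0.603
gripper_force: 0.0
t 2.4 pos [ 0.5192 -0.1513  0.3251] yaw 62.2 -> -23.5 q [-0.44  0.27  0.82  1.67 -0.2   1.29  1.5 ] F [ 0.1  1.1 -0.1]
slide now-frame [-0.0242  0.0104  0.2503] slide after turn [0.0082 0.0248 0.2503] turn [-1.6000e-02  5.0000e-03  1.2462e+01]
```

```bash
python3 -m pendant '{"slide":[[0,0,0],[0,0,0],[0,0,0],[0,0,0],[0,0,0],[0,0,0],[0,0,0],[0,0,0],[0,0,0],[0,0,0]],"dr":[[0,0,1],[0,0,1],[0,0,1],[0,0,1],[0,0,1],[0,0,1],[0,0,1],[0,0,1],[0,0,1],[0,0,1]],"claw":[0.6,0.6,0.6,0.6,0.6,0.6,0.6,0.6,0.6,0.6]}'; python3 -m pendant '{"slide":[[0,0,0.06],[0,0,0.06],[0,0,0.06],[0,0,0.06],[0,0,0]],"dr":[[0,0,1],[0,0,1],[0,0,0.46],[0,0,0],[0,0,0]],"claw":[0.6,0.6,0.6,0.6,0.6]}';python3 go.py 0.527 -0.152 0.25 -23.5 s
python3 - <<'E'
from h import *
a=arm.get_image("side")[:,:,::-1]; b=arm.get_image("top")[:,:,::-1]
A=cv2.resize(a[190:350,300:420],None,fx=3.3,fy=3.3,interpolation=2);B=cv2.resize(b[180:308,325:421],None,fx=4.125,fy=4.125,interpolation=2)
cv2.imwrite("pics/ab2.png",np.hstack([A,B])); p=arm.observe()["position"]
print(A.shape,(proj("side",p)-[300,190])*3.3,(proj("top",p)-[325,180])*4.125+[396,0])
# predicted fin-top corners
c,s=np.cos(np.radians(-23.5)),np.sin(np.radians(-23.5)); q=np.array([[6,18],[6,-18],[-6,-18],[-6,18]])/1e3
P=np.c_[q@np.array([[c,s],[-s,c]])+[.527,-.152],np.full(4,.181)]
print((proj("side",P)-[300,190])*3.3,(proj("top",P)-[325,180])*4.125+[396,0])
E
```

```text
clock: 3.4
position: [0.5193, -0.1489, 0.3254]
ee_rot: [-2.341, -2.094, 0.0]
force: [0.9, -0.1, -0.1]
width: 0.602
gripper_force: 0.0
clock: 3.9
position: [0.5182, -0.1481, 0.2516]
ee_rot: [-2.617, -1.733, 0.005]
force: [-0.5, 0.3, 0.6]
width: 0.603
gripper_force: 0.0
t 3.9 pos [ 0.5182 -0.1481  0.2516] yaw -23.0 -> -23.5 q [-0.62  0.44  1.14  1.8  -0.43  1.19  0.25] F [-0.5  0.3  0.6]
slide now-frame [-0.0004  0.0321  0.0052] slide after turn [-0.0001  0.0321  0.0053] turn [-0.033  0.008  0.076]
(528, 396, 3) [[181.97634442  78.36558925]] [[653.05557778 154.21847414]]
[[203.56773621 180.0468932 ]
 [210.15079195 220.67062282]
 [186.19003699 221.37998622]
 [180.33109901 180.7224587 ]] [[631.25649172 205.70812114]
 [680.42540524 242.84808981]
 [666.04308332 255.02948718]
 [616.8312515  217.6059825 ]]
```

View pics/ab2.png

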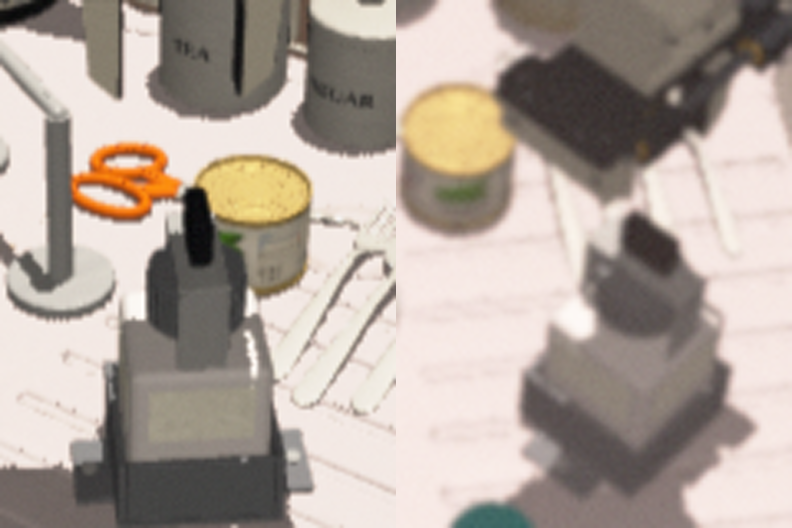

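The side crop shows the fin at (197,187–265), centred between the fingers. In the top crop the fin's top is at about (652,235). Both are within about 1 px of the prediction, so I'll descend and grip.

```bash
python3 -m pendant '{"slide":[[0,0.032,0],[0,0,0.08],[0,0,0.08],[0,0,0.08],[0,0,0.04],[0,0,0.02],[0,0,0.013],[0,0,0],[0,0,0]],"dr":[[-0.03,0.01,0.07],[0,0,0],[0,0,0],[0,0,0],[0,0,0],[0,0,0],[0,0,0],[0,0,0],[0,0,0]],"claw":[0.5,0.5,0.5,0.5,0.5,0.5,0.5,0.5,0.5]}' 30;python3 go.py 0.527 -0.152 0.157 -23.5 s
```

```text
clock: 4.9
position: [0.5292, -0.1531, 0.1606]
ee_rot: [2.624, 1.721, 0.006]
force: [-0.5, -1.1, -0.3]
width: 0.502
gripper_force: 0.0
t 4.9 pos [ 0.5292 -0.1531  0.1606] yaw -23.5 -> -23.5 q [-0.52  0.55  1.03  1.9  -0.56  1.01  0.35] F [-0.5 -1.1 -0.3]
slide now-frame [ 0.0003 -0.0083  0.012 ] slide after turn [ 0.0003 -0.0082  0.012 ] turn [ 0.04  -0.013  0.004]
```

```bash
python3 -m pendant '{"slide":[[0,0,0.01],[0,0,0],[0,0,0],[0,0,0],[0,0,0],[0,0,0],[0,0,0],[0,0,0]],"dr":[[0,0,0],[0,0,0],[0,0,0],[0,0,0],[0,0,0],[0,0,0],[0,0,0],[0,0,0]],"claw":[0.5,0.25,0.1,0,0,0,0,0]}' 35;python3 go.py 0.527 -0.152 0.157 -23.5 s
```

```text
clock: 5.7
position: [0.5287, -0.1529, 0.1569]
ee_rot: [2.625, 1.722, 0.005]
force: [-0.3, 0.1, 0.0]
width: 0.128
gripper_force: 34.9
t 5.7 pos [ 0.5287 -0.1529  0.1569] yaw -23.5 -> -23.5 q [-0.51  0.55  1.03  1.9  -0.56  1.01  0.36] F [-0.3  0.1  0. ]
slide now-frame [ 0.0003 -0.0064 -0.0005] slide after turn [ 0.0003 -0.0064 -0.0005] turn [ 0.03  -0.01   0.004]
```

```bash
python3 -m pendant '{"slide":[[0,0,-0.02],[0,0,-0.04],[0,0,-0.06],[0,0,-0.08],[0,0,-0.08],[0,0,-0.08],[0,0,-0.04],[0,0,0]],"dr":[[0,0,0],[0,0,0],[0,0,0],[0,0,0],[0,0,0],[0,0,0],[0,0,0],[0,0,0]],"claw":[0,0,0,0,0,0,0,0]}';python3 -m pendant '{"slide":[[0,0,0],[0,0,0],[0,0,0],[0,0,0],[0,0,0],[0,0,0],[0,0,0],[0,0,0],[0,0,0],[0,0,0]],"dr":[[0,0,0.5],[0,0,1],[0,0,1],[0,0,1],[0,0,1],[0,0,1],[0,0,1],[0,0,1],[0,0,1],[0,0,0.8]],"claw":[0,0,0,0,0,0,0,0,0,0]}'; python3 go.py 0.532 0.109 0.27 -87.8 s
```

```text
clock: 6.5
position: [0.529, -0.1533, 0.2786]
ee_rot: [2.623, 1.721, 0.008]
force: [0.2, 0.4, -1.4]
width: 0.13
gripper_force: 35.0
clock: 7.5
position: [0.5277, -0.1525, 0.2756]
ee_rot: [3.141, 0.063, 0.003]
force: [0.0, 0.3, -0.9]
width: 0.127
gripper_force: 34.9
t 7.5 pos [ 0.5277 -0.1525  0.2756] yaw -87.7 -> -87.8 q [-0.67  0.5   1.29  1.75 -0.51  1.28 -0.79] F [ 0.   0.3 -0.9]
slide now-frame [ 0.0493 -0.8702  0.0188] slide after turn [ 0.0477 -0.8703  0.0187] turn [ 0.001 -0.018  0.015]
```

```bash
python3 -m pendant '{"slide":[[0.01,-0.05,0],[0.01,-0.1,0],[0.01,-0.12,0],[0.01,-0.13,0],[0.01,-0.13,0],[0,-0.13,0],[0,-0.11,0],[0,-0.07,0],[0,-0.03,0],[0,0,0]],"dr":[[0,0,0],[0,0,0],[0,0,0],[0,0,0],[0,0,0],[0,0,0],[0,0,0],[0,0,0],[0,0,0],[0,0,0]],"claw":[0,0,0,0,0,0,0,0,0,0]}'; python3 go.py 0.532 0.109 0.27 -87.8 s;python3 - <<'E'
from h import *
a=arm.get_image("side")[:,:,::-1]; b=arm.get_image("top")[:,:,::-1]
cv2.imwrite("pics/a3.png",a);cv2.imwrite("pics/b3.png",b)
A=cv2.resize(a[150:310,260:380],None,fx=3.3,fy=3.3,interpolation=2);B=cv2.resize(b[150:278,240:336],None,fx=4.125,fy=4.125,interpolation=2)
cv2.imwrite("pics/ab3.png",np.hstack([A,B])); p=arm.observe()["position"]
print((proj("side",p)-[260,150])*3.3,(proj("top",p)-[240,150])*4.125+[396,0])
E
```

```text
clock: 8.5
position: [0.531, 0.1095, 0.2759]
ee_rot: [3.14, 0.074, 0.004]
force: [0.1, -0.3, -0.6]
width: 0.13
gripper_force: 35.0
t 8.5 pos [0.531  0.1095 0.2759] yaw -87.3 -> -87.8 q [-1.17  0.48  1.29  1.76 -0.48  1.27 -1.28] F [ 0.1 -0.3 -0.6]
slide now-frame [0.0031 0.0018 0.0197] slide after turn [0.0032 0.0018 0.0197] turn [ 0.009 -0.021  0.072]
[[124.66847984 -32.5854789 ]] [[564.49593549  96.17030115]]
```

View pics/ab3.png

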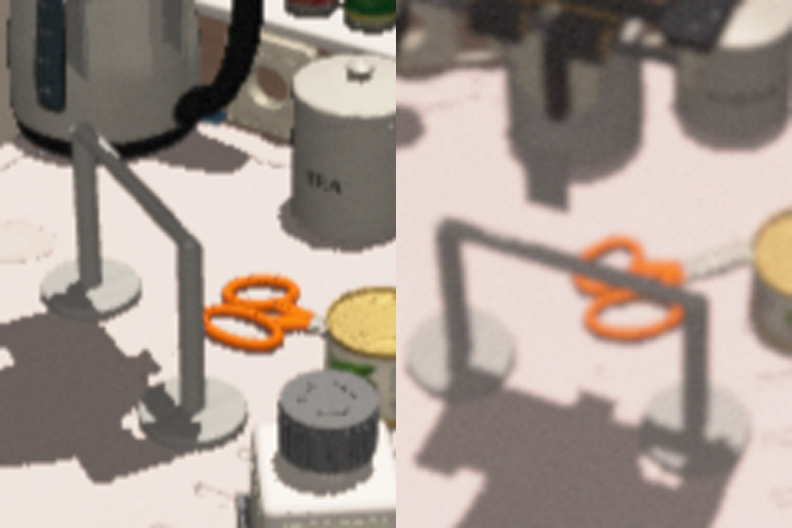

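The side crop has the freed cap's top at about (329,403), i.e. px (360,272). The bar runs from (85,135) to (190,245). In the top crop the near guard foot is at (547,205). The side view of the guard needs a higher crop with the predicted outline overlaid.

Run:
```python
from h import *
a=cv2.imread("pics/a3.png"); b=cv2.imread("pics/b3.png")
print("cap",onz("side",[260+329/3.3,150+403/3.3],.142))
o=arm.observe(); p=o["position"]; M=R.from_rotvec(o["ee_rot"]).as_matrix(); gx=M[:,1]; gy=M[:,0]; gz=-M[:,2]
O=p-gz*.057
print("gx",gx,"gz",gz)
pts=[[x,y,z] for x in(-13,13) for y in(-34,34) for z in(0,53)]
W=O+np.array(pts)/1e3@np.array([gx,gy,gz])
A=cv2.resize(a[90:250,250:350],None,fx=4,fy=4,interpolation=2);B=cv2.resize(b[140:300,240:340],None,fx=4,fy=4,interpolation=2)
bar=np.array([.53234,.10877,.13]); d=np.array([-.0381,.9993,0])*.08
for im,n,off in((A,"side",(250,90)),(B,"top",(240,140))):
    for q in (proj(n,W)-off)*4: cv2.circle(im,tuple(int(v) for v in q),2,(0,0,255),-1)
    for q in (proj(n,[bar-d,bar,bar+d])-off)*4: cv2.circle(im,tuple(int(v) for v in q),2,(0,255,0),-1)
cv2.imwrite("pics/ab4.png",np.hstack([A,B])[:600])
```

```text
cap [[ 0.52506598 -0.1597053   0.142     ]]
gx [ 0.04350602 -0.9990525   0.00115648] gz [-0.00361291  0.00100024  0.99999297]
```

View pics/ab4.png

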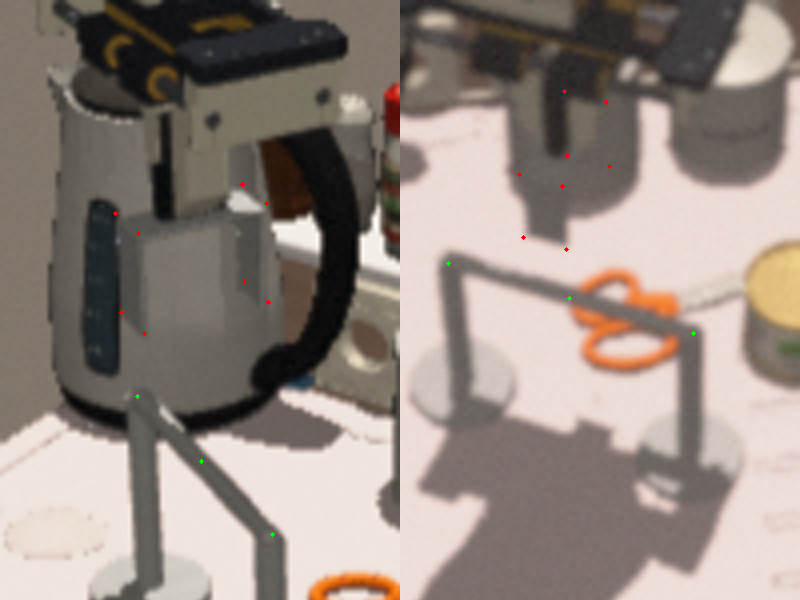

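The predicted guard outline matches the image to under 1 mm in both views, and the bar points match too. I'll lower it over the bar.

```bash
python3 -m pendant '{"slide":[[0.004,0,0],[0,0,0.04],[0,0,0.06],[0,0,0.08],[0,0,0.08],[0,0,0.08],[0,0,0.04],[0,0,0.02],[0,0,0],[0,0,0]],"dr":[[0.01,-0.02,0.07],[0,0,0],[0,0,0],[0,0,0],[0,0,0],[0,0,0],[0,0,0],[0,0,0],[0,0,0],[0,0,0]],"claw":[0,0,0,0,0,0,0,0,0,0]}'; python3 go.py 0.5323 0.109 0.143 -87.8 s
```

```text
clock: 9.6
position: [0.5334, 0.1085, 0.1575]
ee_rot: [-3.14, -0.057, -0.004]
force: [-0.2, -0.2, 0.1]
width: 0.123
gripper_force: 35.0
t 9.6 pos [0.5334 0.1085 0.1575] yaw -87.9 -> -87.8 q [-1.05  0.6   1.14  1.92 -0.64  1.05 -1.17] F [-0.2 -0.2  0.1]
slide now-frame [-0.0038 -0.0018  0.0483] slide after turn [-0.0036 -0.0018  0.0483] turn [-0.007 -0.021 -0.017]
```

```bash
python3 -m pendant '{"slide":[[-0.003,0,0.02],[0,0,0.01],[0,0,0.006],[0,0,0.004],[0,0,0]],"dr":[[0,-0.02,0],[0,0,0],[0,0,0],[0,0,0],[0,0,0]],"claw":[0,0,0,0,0]}'; python3 -m pendant '{"slide":[[0,0,0.004],[0,0,0]],"dr":[[0,0,0],[0,0,0]],"claw":[0,0]}';python3 -m pendant '{"slide":[[0,0,0.004],[0,0,0]],"dr":[[0,0,0],[0,0,0]],"claw":[0,0]}'; python3 go.py 0.5323 0.109 0.143 -87.8 s
```

```text
clock: 10.1
position: [0.5319, 0.1087, 0.1447]
ee_rot: [-3.14, -0.058, 0.002]
force: [-0.4, 0.4, -1.3]
width: 0.131
gripper_force: 35.0
clock: 10.3
position: [0.5319, 0.1088, 0.1435]
ee_rot: [-3.14, -0.058, 0.002]
force: [-0.2, 0.1, -1.5]
width: 0.131
gripper_force: 35.0
clock: 10.5
position: [0.5321, 0.1087, 0.1428]
ee_rot: [-3.14, -0.057, 0.001]
force: [-1.3, -0.1, 4.9]
width: 0.131
gripper_force: 35.0
t 10.5 pos [0.5321 0.1087 0.1428] yaw -87.9 -> -87.8 q [-1.04  0.61  1.12  1.93 -0.66  1.02 -1.15] F [-1.3 -0.1  4.9]
slide now-frame [ 0.0007 -0.0009 -0.0008] slide after turn [ 0.0007 -0.0009 -0.0008] turn [-0.01   0.006 -0.015]
```

```bash
python3 -m pendant '{"slide":[[0,0,-0.002],[0,0,0],[0,0,0],[0,0,0],[0,0,0]],"dr":[[0,0,0],[0,0,0],[0,0,0],[0,0,0],[0,0,0]],"claw":[0.13,0.15,0.2,0.3,0.4]}'; python3 -m pendant '{"slide":[[0,0,-0.03],[0,0,-0.06],[0,0,-0.1],[0,0,-0.1],[0,0,-0.08],[0,0,0]],"dr":[[0,0,0],[0,0,0],[0,0,0],[0,0,0],[0,0,0],[0,0,0]],"claw":[0.4,0.4,0.5,0.6,0.8,0.85]}';python3 go.py 0.526 -0.156 0.26 -60 s;  python3 - <<'E'
from h import *
a=arm.get_image("side")[:,:,::-1]; b=arm.get_image("top")[:,:,::-1]
cv2.imwrite("pics/a5.png",a);cv2.imwrite("pics/b5.png",b)
A=cv2.resize(a[150:310,260:380],None,fx=3.3,fy=3.3,interpolation=2);B=cv2.resize(b[150:278,240:336],None,fx=4.125,fy=4.125,interpolation=2)
cv2.imwrite("pics/ab5.png",np.hstack([A,B]))
E
```

```text
clock: 11.0
position: [0.5319, 0.1087, 0.1429]
ee_rot: [-3.14, -0.058, 0.002]
force: [-0.2, 0.3, -0.3]
width: 0.325
gripper_force: 0.0
clock: 11.6
position: [0.5339, 0.1081, 0.2575]
ee_rot: [-3.139, -0.057, -0.006]
force: [0.6, -1.1, -0.8]
width: 0.696
gripper_force: 0.0
t 11.6 pos [0.5339 0.1081 0.2575] yaw -87.9 -> -60.0 q [-1.14  0.49  1.25  1.79 -0.5   1.22 -1.28] F [ 0.6 -1.1 -0.8]
slide now-frame [-0.0581  0.8788 -0.0103] slide after turn [-0.4628  0.7493 -0.0084] turn [-0.007 -0.037 -4.061]
```

View pics/ab5.png

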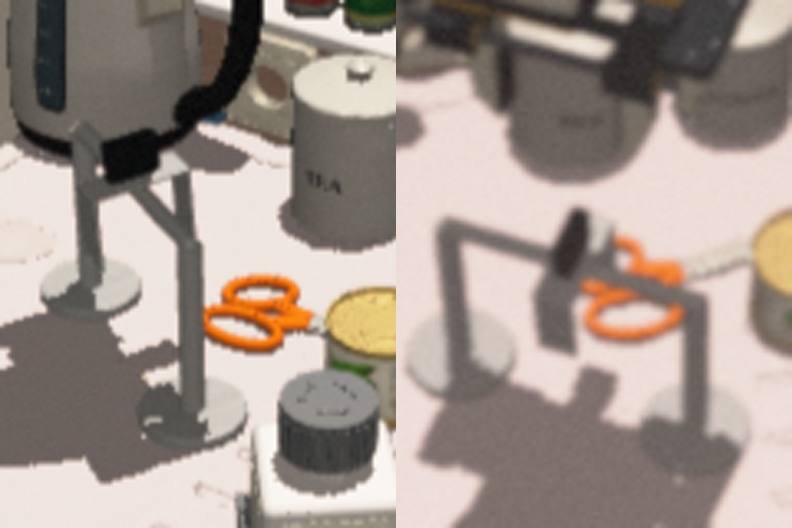

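The guard hangs over the bar with one leg on each side: fin at (130,155) in the side crop, near leg at (555,320) in the top crop. Next I'll pin down the cap centre.

Run:
```python
from h import *
a=cv2.imread("pics/a5.png"); b=cv2.imread("pics/b5.png")
A=cv2.resize(a[250:350,320:400],None,fx=5,fy=5,interpolation=2);B=cv2.resize(b[215:315,340:420],None,fx=5,fy=5,interpolation=2)
t=np.linspace(0,2*np.pi,60)
for im,n,off in((A,"side",(320,250)),(B,"top",(340,215))):
  for c,col in(((.5286,-.153),(0,0,255)),((.525,-.159),(0,200,0))):
    for z in(.142,.112):
      P=np.c_[c[0]+.026*np.cos(t),c[1]+.026*np.sin(t),np.full(60,z)]
      for q in (proj(n,P)-off)*5+2: cv2.circle(im,tuple(int(v) for v in q),1,col,-1)
cv2.imwrite("pics/ab6.png",np.hstack([A,B]))
```

```text
(no output)
```

View pics/ab6.png

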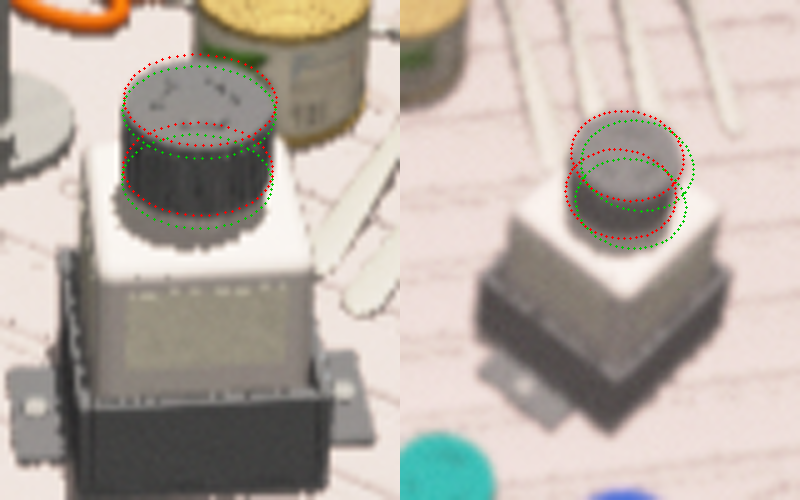

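The red outline (0.5286,-0.153) fits the cap in both views: top centre at (200,100) in the side crop and (627,157) in the top crop. Moving there.

```bash
python3 -m pendant '{"slide":[[-0.01,0.05,0],[-0.01,0.1,0],[-0.01,0.12,0],[-0.01,0.13,0],[-0.01,0.13,0],[0,0.13,0],[0,0.11,0],[0,0.07,0],[0,0.03,0],[0,0,0]],"dr":[[0,0,0],[0,0,0],[0,0,0],[0,0,0],[0,0,0],[0,0,0],[0,0,-0.5],[0,0,-1],[0,0,-1],[0,0,-1]],"claw":[0.85,0.85,0.85,0.85,0.85,0.85,0.85,0.85,0.85,0.85]}' 50; python3 -m pendant '{"slide":[[0,0,0.05],[0,0,0.05],[0,0,0],[0,0,0]],"dr":[[0,0,-1],[0,0,-1],[0,0,0],[0,0,0]],"claw":[0.85,0.85,0.85,0.85]}'; python3 go.py 0.5283 -0.153 0.116 -50 s
```

```text
clock: 12.7
position: [0.5279, -0.1556, 0.253]
ee_rot: [-3.059, -0.712, 0.004]
force: [0.3, -0.2, 0.2]
width: 0.849
gripper_force: 0.0
clock: 13.1
position: [0.5286, -0.1532, 0.2235]
ee_rot: [-2.954, -1.065, 0.003]
force: [0.3, 0.5, 0.1]
width: 0.846
gripper_force: 0.0
t 13.1 pos [ 0.5286 -0.1532  0.2235] yaw -50.3 -> -50.0 q [-0.49  0.42  0.95  1.81 -0.38  1.11 -0.28] F [0.3 0.5 0.1]
slide now-frame [ 2.000e-04 -2.000e-04  3.584e-01] slide after turn [-3.000e-04 -1.000e-03  3.584e-01] turn [-0.018  0.011 -0.051]
```

```bash
python3 -m pendant '{"slide":[[0,0,0.06],[0,0,0.08],[0,0,0.08],[0,0,0.06],[0,0,0.04],[0,0,0.02],[0,0,0.014],[0,0,0],[0,0,0]],"dr":[[-0.02,0.01,0],[0,0,0],[0,0,0],[0,0,0],[0,0,0],[0,0,0],[0,0,0],[0,0,0],[0,0,0]],"claw":[0.85,0.85,0.85,0.85,0.85,0.85,0.85,0.85,0.85]}'; python3 go.py 0.5283 -0.153 0.116 -50 s;  python3 -m pendant '{"slide":[[0,0,0],[0,0,0],[0,0,0],[0,0,0],[0,0,0],[0,0,0]],"dr":[[0,0,0],[0,0,0],[0,0,0],[0,0,0],[0,0,0],[0,0,0]],"claw":[0.7,0.6,0.5,0.5,0.5,0.5]}' 50; python3 go.py 0.5283 -0.153 0.116 -50 s
```

```text
clock: 14.0
position: [0.53, -0.1526, 0.1182]
ee_rot: [2.952, 1.071, 0.003]
force: [0.2, -0.4, 0.3]
width: 0.853
gripper_force: 0.0
t 14.0 pos [ 0.53   -0.1526  0.1182] yaw -50.1 -> -50.0 q [-0.4   0.54  0.84  1.93 -0.52  0.89 -0.17] F [ 0.2 -0.4  0.3]
slide now-frame [-0.005  -0.0026  0.0073] slide after turn [-0.005  -0.0026  0.0073] turn [ 0.016 -0.012 -0.015]
clock: 14.6
position: [0.5295, -0.1522, 0.1176]
ee_rot: [2.953, 1.072, 0.002]
force: [-1.4, 2.7, 3.8]
width: 0.561
gripper_force: 50.0
t 14.6 pos [ 0.5295 -0.1522  0.1176] yaw -50.1 -> -50.0 q [-0.4   0.55  0.84  1.93 -0.52  0.89 -0.17] F [-1.4  2.7  3.8]
slide now-frame [-0.0047 -0.0005  0.0055] slide after turn [-0.0047 -0.0005  0.0055] turn [ 0.006 -0.008 -0.011]
```

```bash
python3 -m pendant '{"slide":[[0,0,0.005],[0,0,0.006],[0,0,0.006],[0,0,0]],"dr":[[0,0,0],[0,0,0],[0,0,0],[0,0,0]],"claw":[0.4,0.4,0.4,0.4]}' 55; python3 go.py 0.5283 -0.153 0.1126 -50 s
```

```text
clock: 15.0
position: [0.5295, -0.1523, 0.1125]
ee_rot: [2.953, 1.072, 0.002]
force: [-3.4, 2.3, 8.9]
width: 0.561
gripper_force: 55.0
t 15.0 pos [ 0.5295 -0.1523  0.1125] yaw -50.1 -> -50.0 q [-0.39  0.55  0.83  1.94 -0.53  0.89 -0.16] F [-3.4  2.3  8.9]
slide now-frame [-0.0047 -0.0007 -0.0003] slide after turn [-0.0047 -0.0008 -0.0003] turn [ 0.006 -0.01  -0.012]
```

Pushed about 5 mm at about 9 N, as specified. Now twisting anticlockwise.

```bash
python3 -m pendant '{"slide":[[0,0,0],[0,0,0],[0,0,0],[0,0,0],[0,0,0],[0,0,0]],"dr":[[0,0,-0.4],[0,0,-0.6],[0,0,-0.6],[0,0,-0.6],[0,0,-0.6],[0,0,0]],"claw":[0.4,0.4,0.4,0.4,0.4,0.4]}'; python3 go.py 0.5295 -0.1523 0.1125 7 s;python3 - <<'E'
from cell import arm
print(arm.observe()["ft_torque"])
E
```

```text
clock: 15.6
position: [0.5306, -0.1529, 0.1132]
ee_rot: [2.728, 1.553, 0.005]
force: [-0.8, 0.7, 8.6]
width: 0.56
gripper_force: 55.0
t 15.6 pos [ 0.5306 -0.1529  0.1132] yaw -30.7 -> 7.0 q [-0.34  0.52  0.74  1.93 -0.46  0.86  0.11] F [-0.8  0.7  8.6]
slide now-frame [-0.0001 -0.0043  0.0024] slide after turn [ 0.0026 -0.0035  0.0024] turn [ 0.033 -0.    -5.482]
[0.0670286  0.200012   0.05042792]
```

```bash
python3 -m pendant '{"slide":[[0,-0.004,0.002],[0,0,0],[0,0,0],[0,0,0],[0,0,0],[0,0,0],[0,0,0],[0,0,0],[0,0,0],[0,0,0]],"dr":[[0.03,0,-0.6],[0,0,-0.6],[0,0,-0.6],[0,0,-0.6],[0,0,-0.6],[0,0,-0.6],[0,0,-0.6],[0,0,-0.6],[0,0,-0.6],[0,0,0]],"claw":[0.4,0.4,0.4,0.4,0.4,0.4,0.4,0.4,0.4,0.4]}'; python3 go.py 0.5295 -0.1523 0.1125 7 s;python3 - <<'E'
from cell import arm
print(arm.observe()["ft_torque"])
E
```

```text
clock: 16.6
position: [0.5299, -0.1525, 0.1128]
ee_rot: [2.093, 2.342, 0.002]
force: [0.3, 0.2, 9.0]
width: 0.559
gripper_force: 55.0
t 16.6 pos [ 0.5299 -0.1525  0.1128] yaw 6.4 -> 7.0 q [-0.22  0.48  0.55  1.92 -0.34  0.83  0.63] F [0.3 0.2 9. ]
slide now-frame [ 0.0009 -0.0012  0.0009] slide after turn [ 0.0009 -0.0012  0.0009] turn [ 0.012 -0.004 -0.084]
[-0.06120191  0.04752954  0.00319264]
```

Turned 56.5° without resistance. Lifting slowly while watching the force.

```bash
python3 -m pendant '{"slide":[[0,0,-0.01],[0,0,-0.01],[0,0,-0.01],[0,0,0]],"dr":[[0,0,0],[0,0,0],[0,0,0],[0,0,0]],"claw":[0.4,0.4,0.4,0.4]}';  python3 -m pendant '{"slide":[[0,0,-0.01],[0,0,-0.01],[0,0,-0.02],[0,0,0]],"dr":[[0,0,0],[0,0,0],[0,0,0],[0,0,0]],"claw":[0.4,0.4,0.4,0.4]}'; python3 go.py 0.5295 -0.1523 0.2176 7 s
```

```text
clock: 17.0
position: [0.5284, -0.1519, 0.1209]
ee_rot: [-2.095, -2.338, 0.0]
force: [-0.5, 0.2, -0.3]
width: 0.561
gripper_force: 55.0
clock: 17.4
position: [0.529, -0.152, 0.1337]
ee_rot: [-2.095, -2.339, -0.001]
force: [1.0, -0.2, -0.0]
width: 0.562
gripper_force: 55.0
t 17.4 pos [ 0.529  -0.152   0.1337] yaw 6.3 -> 7.0 q [-0.23  0.45  0.57  1.9  -0.31  0.88  0.61] F [ 1.  -0.2 -0. ]
slide now-frame [-0.0007  0.0014 -0.2797] slide after turn [-0.0011  0.0015 -0.2797] turn [-0.004 -0.01  -0.102]
```

```bash
python3 -m pendant '{"slide":[[0,0,-0.04],[0,0,-0.06],[0,0,-0.06],[0,0,-0.06],[0,0,-0.04],[0,0,-0.02],[0,0,0],[0,0,0],[0,0,0]],"dr":[[0,0,0],[0,0,0],[0,0,0],[0,0,0],[0,0,0],[0,0,0],[0,0,0],[0,0,0],[0,0,0]],"claw":[0.4,0.4,0.4,0.4,0.4,0.4,0.4,0.4,0.4]}'; python3 go.py 0.5295 -0.1523 0.2176 7 s
python3 - <<'E'
from h import *
crop("side",210,100,260,320,1.85,"pics/end.png")
E
```

```text
clock: 18.3
position: [0.5283, -0.1518, 0.2161]
ee_rot: [-2.094, -2.338, 0.001]
force: [-0.1, 0.3, -0.3]
width: 0.558
gripper_force: 55.0
t 18.3 pos [ 0.5283 -0.1518  0.2161] yaw 6.3 -> 7.0 q [-0.28  0.36  0.62  1.81 -0.24  1.06  0.54] F [-0.1  0.3 -0.3]
slide now-frame [-0.0022  0.0039 -0.0051] slide after turn [-0.0022  0.0039 -0.005 ] turn [-0.025 -0.016 -0.102]
```

View pics/end.png

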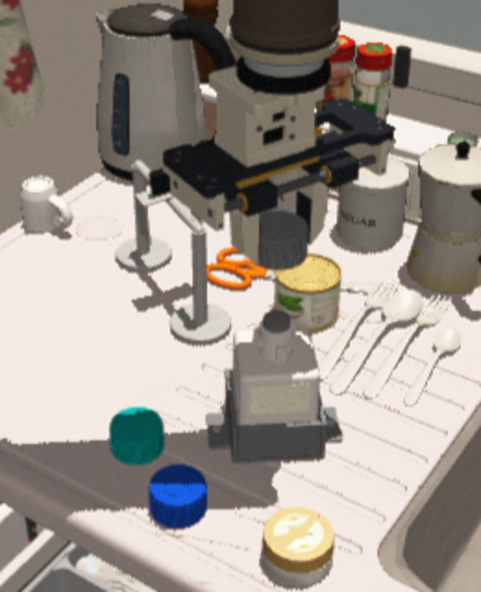

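The cap is held level at (283,240) above the open neck at (277,325). The bottle is seated, the guard is still hanging at (160,185), and the tins and cup are where they were.

Run:
```python
from cell import arm
print(arm.sign_off())
```

```text
the job is handed in; nothing more can be done
None
```

I handed the job in at about 18 s on the robot's clock: the guard hangs over the rail bar, the cap was pressed, twisted free and is held level about 10 cm above its seat, the bottle is still in its holder, and the cup and tins were not touched.

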